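# Pour nuts into the parts box and slide its cover shut

## Robot

A 6-joint arm with a two-finger parallel gripper is mounted at the origin on a cart in front of the work surface, level with it; the furniture and walls round the work are solid. World frame = base frame: x ahead of the robot, y to its left, z up, the work surface at z = 0. Lengths are in mm, angles in degrees, forces in N, time in s.
With the tool pointing down it reaches from about 300 to 850 mm from the base axis. Payload 4.2 kg.
Tool frame: the origin (TCP) lies at the very end of the fingers, on their centre line; the grasp point (between the pads) lies 19 mm behind it; z points along the fingers, y is the line along which they close (so a half turn about z gives the same grasp; the last joint's range is limited). The gripper opens to 91 mm and grips with 3 to 60 N. Pads are 32 mm wide; open, the fingers measure 118 mm over their backs; the gripper's body (76 mm by 178 mm) begins 60 mm behind the grasp point.
Start: joints at [74.714, 18.312, 89.639, -0, 72.044, -1.146], TCP at [140.475, 557.593, 213.976] pointing down, gripper open.
Joint ranges: [-177.97, 177.97], [-48.28, 115.42], [12.27, 149.76], [-77.06, 257.06], [2.81, 150.46], [-146.56, 146.56]. Speed limits (degrees/s): [147.25, 147.25, 180, 180, 180, 180].

## Interface

Orientations are given as [roll, pitch, yaw] about the fixed x, y, z axes, in that order (R = Rz(yaw) Ry(pitch) Rx(roll)).
In Python, from workcell import env, grab_frame gives the robot as it stands. The module is installed in compiled form; this text tells all that it offers.
- The arm moves only by the tool move_arm, never from a script. Its argument "plan" is a list of rows, each an object of numbers: "tx", "ty", "tz": the shift along the tool's x, y, z in cm; "wx", "wy", "wz": the turn, a rotation vector about the tool's x, y, z in rad. In form: [{"tx": .., "ty": .., "tz": .., "wx": .., "wy": .., "wz": ..}, ...]. A call has 1 to 12 rows; each row shifts and turns the commanded pose from where the row before left it, along the tool's axes as they then stand; what a row does not reach is not made up. A row lasts 1/12 s, in which the tool goes at most 41.7 mm and 7.16 degrees, less where a joint would pass 70% of its speed; a pose out of reach is approached as far as the arm can. A call is refused whole if a number of a shift passes 4.17 or a number of a turn 0.125, either way. A call with a gripper value outside its range is refused whole. "gripper" is the finger opening in cm, from 0 to 9.12, set as the call begins (left out, the last holds). The fingers move at their own pace and stop on an object; "force" is the grip in N (left out, the last holds). Time passes only in rows, so rows that do not move let the fingers close. It gives the time, the measured TCP pose, the force, the opening and the grip force at its end, in the units of the state.
- env.state(): the state, without advancing time (a new reading comes with each control period).
- grab_frame(name): name is "scene" or "top" or "wrist"; returns a dict with "color" (420x560x3 uint8, red, green, blue), "vfov" (degrees; the focal length in pixels is half the picture's height over the tangent of half this angle, whatever the lens; pixels are square), "cx", "cy" (the principal point, pixels), "k1" (the pictures are not rectified: a ray, as slopes to the right and down, at radius r is drawn at 1 + k1 r^2 times it, then the intrinsics apply), "view" (4x4, takes a point from world to camera coordinates). Camera axes: x right, y up, looking along -z (the intrinsics and any distortion apply to the point x, -y, -z); pixel columns grow to the right and rows downward; lengths in mm; the calibration is good to about 2 mm. A picture is of the moment at which its call begins. There is no depth.
- env.job_done(): hands the job in; it is judged then, once.
The state is a dict: "time_s": time; "qpos": joint angles; "qvel": joint speeds; "effort": joint torques, N m; "ee_pos": TCP position; "ee_rot": TCP orientation; "force": force on the tool from outside, world axes, zero at the start; "torque": the same for the moment, N m; "gripper_width": finger opening in mm; "gripper_force": force on a finger pad.
Only numpy, scipy, OpenCV 4.12 (cv2) and the standard library are available. Lean on these libraries where they do the work, as an engineer would, in place of code of your own. Each camera call takes 0.05 s, during which the arm holds its last target. There are 200 camera calls.

## Task

Pour all eight nuts from the steel cup into the open compartment of the grey two-compartment box and stand the empty cup back upright on the bench. Slide the box's cover across until it is fully closed over the nuts. Leave the other things on the bench undisturbed.

Things in the scene. Friction and masses are not known exactly. Their poses are not given: they have to be found in the camera images.
- cup: loose steel cup, open at the top, round, no handle: outer diameter 62 mm at the foot, 68 mm at the rim, 80 mm high, wall 2.5 mm, floor 4 mm, 0.13 kg; stands upright to the robot's left with the eight nuts in it, about 50 mm deep. Origin: centre of its underside, z along its axis to the mouth; yaw arbitrary.
- box: grey steel box fixed to the bench, 120 (its x) x 250 (its y) x 60 mm high, wall 4 mm; a rail along each long side rises to 71 mm, its lip reaches 10 mm inward; end stops at the short sides. A divider makes two equal compartments, 112 (x) x 119 (y) mm, 56 mm deep. Origin: centre of its underside; y points from the parked cover to the open compartment.
- bin (a point): centre of the inner floor of the compartment to be filled (the +y half of the box, left seen from the robot), 4 mm above the bench; axes as the box's. The compartment spans +-56 mm in x, +-59 mm in y, its wall tops at z = 56 mm; the opening between the rail lips is 100 mm in x, and in y it is as long as the cover leaves it (94 mm or more at the start).
- cover (a joint): position of the sliding cover, m, growing toward the box's -y: 0 = fully closed over the compartment to be filled, 0.123 = fully away over the other compartment (which is left open when the cover is closed). Starts at 0.095 to 0.118. About 2 N moves it.
- cover_grip (a point): middle of the black bridge handle's bar on the cover: 70 mm long in the box's x, 12 mm in its y, 12 mm high, centred on this point (88 mm above the bench); a 14 mm gap under the bar. The cover is a steel plate 106 x 119 mm, its top 22 mm below this point. It moves with the cover; axes as the box's.
- nut_0: hexagonal steel nut, 22 mm across flats, 25 mm across corners, 12 mm thick with a 14 mm hole, 25 g, smooth and slippery, loose in the cup at the start. Origin: centre of one flat face, z along the hole (12 mm to the other face). All eight are alike.
- nut_1: hexagonal steel nut, 22 mm across flats, 25 mm across corners, 12 mm thick with a 14 mm hole, 25 g, smooth and slippery, loose in the cup at the start. Origin: centre of one flat face, z along the hole (12 mm to the other face). All eight are alike.
- nut_2: hexagonal steel nut, 22 mm across flats, 25 mm across corners, 12 mm thick with a 14 mm hole, 25 g, smooth and slippery, loose in the cup at the start. Origin: centre of one flat face, z along the hole (12 mm to the other face). All eight are alike.
- nut_3: hexagonal steel nut, 22 mm across flats, 25 mm across corners, 12 mm thick with a 14 mm hole, 25 g, smooth and slippery, loose in the cup at the start. Origin: centre of one flat face, z along the hole (12 mm to the other face). All eight are alike.
- nut_4: hexagonal steel nut, 22 mm across flats, 25 mm across corners, 12 mm thick with a 14 mm hole, 25 g, smooth and slippery, loose in the cup at the start. Origin: centre of one flat face, z along the hole (12 mm to the other face). All eight are alike.
- nut_5: hexagonal steel nut, 22 mm across flats, 25 mm across corners, 12 mm thick with a 14 mm hole, 25 g, smooth and slippery, loose in the cup at the start. Origin: centre of one flat face, z along the hole (12 mm to the other face). All eight are alike.
- nut_6: hexagonal steel nut, 22 mm across flats, 25 mm across corners, 12 mm thick with a 14 mm hole, 25 g, smooth and slippery, loose in the cup at the start. Origin: centre of one flat face, z along the hole (12 mm to the other face). All eight are alike.
- nut_7: hexagonal steel nut, 22 mm across flats, 25 mm across corners, 12 mm thick with a 14 mm hole, 25 g, smooth and slippery, loose in the cup at the start. Origin: centre of one flat face, z along the hole (12 mm to the other face). All eight are alike.
- flux_bottle: bystander: blue dropper bottle, 52 mm diameter, 137 mm high, standing; origin at the centre of its underside.
- tub_1: bystander: lidded white plastic tub, 101 mm diameter, 60 mm high; origin at the centre of its underside.

How it is judged (in metres and radians):
On the way, in this order (a step that is already met when the one before it is completed fails the run):
1. the cup is lifted and tipped (more than 45 degrees) over the compartment (angle between cup's own z axis and vertical above 0.8 rad and height (world z) of cup above 0.06 m and horizontal distance between cup and bin below 0.17 m).
2. all eight nuts lie inside the compartment (x of nut_0 in the frame of bin between -0.056 and 0.056 m and y of nut_0 in the frame of bin between -0.06 and 0.06 m and z of each of nut_0, nut_1, nut_2, nut_3, nut_4, nut_5, nut_6, nut_7 in the frame of bin below 0.056 m and x of nut_1 in the frame of bin between -0.056 and 0.056 m and y of nut_1 in the frame of bin between -0.06 and 0.06 m and x of nut_2 in the frame of bin between -0.056 and 0.056 m and y of nut_2 in the frame of bin between -0.06 and 0.06 m and x of nut_3 in the frame of bin between -0.056 and 0.056 m and y of nut_3 in the frame of bin between -0.06 and 0.06 m and x of nut_4 in the frame of bin between -0.056 and 0.056 m and y of nut_4 in the frame of bin between -0.06 and 0.06 m and x of nut_5 in the frame of bin between -0.056 and 0.056 m and y of nut_5 in the frame of bin between -0.06 and 0.06 m and x of nut_6 in the frame of bin between -0.056 and 0.056 m and y of nut_6 in the frame of bin between -0.06 and 0.06 m and x of nut_7 in the frame of bin between -0.056 and 0.056 m and y of nut_7 in the frame of bin between -0.06 and 0.06 m), for 0.2 s.
At the end, for the whole second after the job is handed in: All eight nuts lie inside the compartment, below its rim; the cover stands within 6 mm of fully closed over them; the cup stands upright (within 0.1 rad) and at rest on the bench top, anywhere outside the box (all of step 2 and value of joint cover below 0.006 m and angle between cup's own z axis and vertical below 0.1 rad and height (world z) of cup between -0.006 and 0.006 m and linear speed of cup below 0.02 m/s and (x of cup in the frame of box above 0.08 m or x of cup in the frame of box below -0.08 m or y of cup in the frame of box above 0.14 m or y of cup in the frame of box below -0.14 m)); the robot touches nothing.
It fails at once if the bottle is pushed more than 30 mm or tipped over (distance of flux_bottle from where it was at the start of the episode above 0.03 m or angle between flux_bottle's own z axis and vertical above 0.5 rad).
It fails at once if the tub is pushed more than 30 mm or tipped over (distance of tub_1 from where it was at the start of the episode above 0.03 m or angle between tub_1's own z axis and vertical above 0.5 rad).
It also fails if it takes over 72 s, if anything falls off the work surface, if the arm or the gripper's body presses on something with over 40 N, if the wrist force passes 120 N, or if a joint passes its speed limit or range.

## Working session

There is one attempt and no reset: what is moved stays moved. The work goes in short steps, Python scripts to look and compute and a tool call to move; the robot and the scene stay as the last step left them, time stands still between calls to the robot, and variables do not carry over. Pictures are saved under pics/ and viewed, at most 10 in all, crops included, and the job is handed in when it is done.

Besides the shell and the picture viewer there is one more tool, called as name([rows], argument=value, ...), one row to a line, values as JSON. move_arm: Moves the arm, as the interface text tells. Its arguments: {"type":"object","properties":{"plan":{"type":"array","items":{"type":"object","properties":{"tx":{"type":"number"},"ty":{"type":"number"},"tz":{"type":"number"},"wx":{"type":"number"},"wy":{"type":"number"},"wz":{"type":"number"}}}},"gripper":{"type":"number"},"force":{"type":"number"}},"required":["plan"]}

```bash
mkdir -p pics
cat > h.py <<'E'
import numpy as np, cv2, pickle
from workcell import env, grab_frame
def K(f):
    F=210/np.tan(np.radians(f["vfov"])/2); return F
def ray(f,u,v):
    F=K(f); d=np.array([(u-f["cx"])/F,(v-f["cy"])/F]); p=d.copy()
    for _ in range(30): p=d/(1+f["k1"]*(p@p))
    V=np.array(f["view"]); R=V[:3,:3]; o=-R.T@V[:3,3]
    return o, R.T@np.array([p[0],-p[1],-1])
def onz(f,u,v,z):
    o,d=ray(f,u,v); return o+d*(z-o[2])/d[2]
def proj(f,P):
    V=np.array(f["view"]); c=V[:3,:3]@np.array(P)+V[:3,3]
    p=np.array([c[0],-c[1]])/-c[2]; p=p*(1+f["k1"]*(p@p)); return p*K(f)+[f["cx"],f["cy"]]
def snap(n,fn):
    f=grab_frame(n); pickle.dump(f,open(f"{n}.pkl","wb")); cv2.imwrite(f"pics/{fn}.png",f["color"][:,:,::-1]); return f
E
python3 - <<'E'
from h import *
for n in("scene","top","wrist"):
    f=snap(n,n+"0"); V=np.array(f["view"]); print(n,f["vfov"],f["k1"],-V[:3,:3].T@V[:3,3])
a=[cv2.imread(f"pics/{n}0.png") for n in("top","scene")]
cv2.imwrite("pics/both0.png",cv2.resize(np.vstack(a),None,fx=.7,fy=.7))
print(env.state())
E
```

```text
scene 46.94110688463092 -0.15786660643789743 [-255.6812407  -880.210142    670.79844519]
top 53.78853178063241 -0.07635676362329398 [489.9019572  -25.76169303 976.22630611]
wrist 68.13153030685956 0.006843414915554085 [ 64.40455249 576.54720109 384.26445183]
{'time_s': 0.15, 'qpos': array([ 7.47138768e+01,  1.83426121e+01,  8.96881219e+01, -7.87997479e-04,
        7.20436040e+01, -1.14694437e+00]), 'qvel': array([-0.13916136, -0.18139635, -0.19544676,  0.00439736,  0.0220971 ,
        0.04425809]), 'effort': array([ 9.58433411e-04, -4.12771869e+01, -2.32155097e+01,  7.29710329e-02,
        4.35014593e-02, -1.10578626e-04]), 'ee_pos': array([140.37836697, 557.22913243, 213.33467998]), 'ee_rot': array([-1.79925662e+02, -7.38843844e-04,  1.65861064e+02]), 'force': array([-0.44289324,  0.46182518,  0.23063458]), 'torque': array([ 0.00932573, -0.01158312,  0.03153239]), 'gripper_force': 0.0, 'gripper_width': 91.3669158557861}
```

View pics/top0.png

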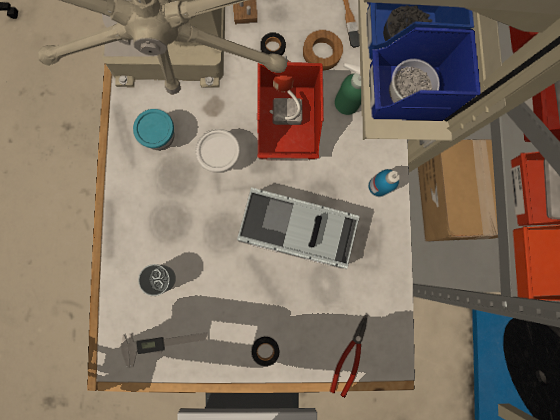

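View pics/scene0.png

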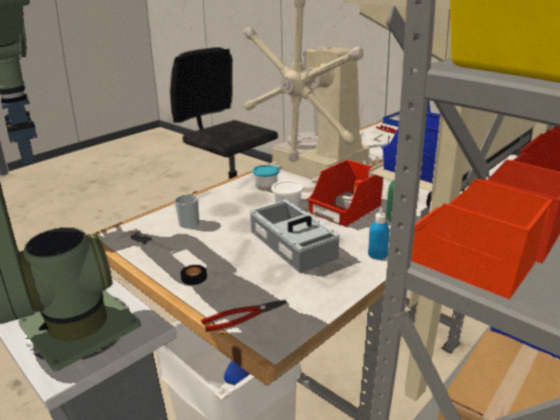

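The top view shows the cup mouth near (156,278), the box spanning (238–358, 187–268) with the bar at about (316,232), the tub at (218,151) and the bottle at (385,181). The scene view shows the same layout, with the arm clear of the bench. Next I'll enlarge the box and cup.

Run:
```python
from h import *
f=pickle.load(open("top.pkl","rb"))
im=f["color"][:,:,::-1]
cv2.imwrite("pics/crop.png",cv2.resize(im[170:300,130:370],None,fx=3.3,fy=3.3,interpolation=cv2.INTER_CUBIC))
for n,u,v,z in [("cup",156,278,80),("tub",218,151,60),("bottle",385,181,100),("bar",316,232,94),("left edge",100,250,0),("br",412,385,0)]: print(n,onz(f,u,v,z).round(1))
hsv=cv2.cvtColor(im,cv2.COLOR_BGR2HSV)
m=((hsv[...,2]<70)).astype(np.uint8); n,l,s,c=cv2.connectedComponentsWithStats(m[170:300,130:370])
for i in range(1,n):
    if s[i][4]>30: print(s[i]+[130,170,0,0,0],c[i]+[130,170])
```

```text
cup [456.2 194.2  80. ]
tub [741.1  69.4  60. ]
bottle [ 668.  -299.5  100. ]
bar [ 556.  -147.3   94. ]
left edge [516.9 348.4   0. ]
br [ 205.4 -384.3    0. ]
[ 241  193   45   53 1134] [259.55820106 221.60758377]
[309 216  13  31 186] [315.19354839 231.05376344]
[335 217  21  46 427] [344.48477752 240.41920375]
[161 265  14  26 129] [170.06976744 276.90697674]
[140 266  22  28 290] [147.47586207 280.64137931]
```

View pics/crop.png

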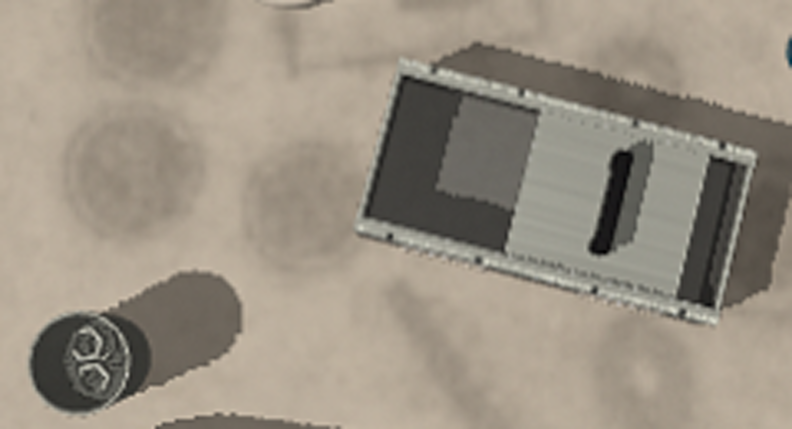

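The crop shows the cup's rim ellipse centred near (80,363), with the nuts inside. The box rail corners are near (402,60), (357,232), (717,323) and (757,153), and the bar centre is near (612,203). I'll convert these to positions.

Run:
```python
from h import *
f=pickle.load(open("top.pkl","rb"))
P=lambda u,v,z:onz(f,130+(u+.5)/3.3-.5,170+(v+.5)/3.3-.5,z)
C=[P(*c,71) for c in((402,60),(357,232),(717,323),(757,153))]
print(np.round(C,1))
print("len",[np.linalg.norm(C[i]-C[(i+1)%4]).round(1) for i in range(4)])
ctr=np.mean(C,0); y=(C[0]+C[1]-C[2]-C[3])[:2]; y/=np.linalg.norm(y); x=np.array([y[1],-y[0]])
print("box",ctr,"yaw",np.degrees(np.arctan2(x[1],x[0])))
b=P(612,203,94); r=(b-ctr)[:2]; print("bar",b,"in box",r@x,r@y)
print("bin",ctr[:2]+61.5*y,"cup",P(80,363,80), "x",x,"y",y)
s=pickle.load(open("scene.pkl","rb"))
for p in C+[P(80,363,80),b]: print(proj(s,p).round(0))
```

```text
[[ 654.9   -7.6   71. ]
 [ 539.3   20.9   71. ]
 [ 480.1 -218.    71. ]
 [ 593.8 -247.1   71. ]]
len [np.float64(119.1), np.float64(246.1), np.float64(117.4), np.float64(247.2)]
box [ 567.0481578 -112.9409464   71.       ] yaw -14.11523098435168
bar [ 557.78704288 -145.34329225   94.        ] in box -1.0794444966148735 -33.68256322958098
bin [582.04633654 -53.29780233] cup [452.68665569 198.64136398  80.        ] x [ 0.96980722 -0.24387283] y [0.24387283 0.96980722]
[286. 199.]
[250. 209.]
[300. 247.]
[339. 234.]
[186. 198.]
[299. 218.]
```

move_arm([
  {"wy":0.12},
  {},
])

```text
schema error: expected keys tx, ty, tz, wx, wy, wz
```

Run:
```python
from h import *
s=env.state(); print(s["qpos"].round(1),s["ee_pos"].round(1),s["ee_rot"].round(1))
im=cv2.imread("pics/scene0.png")[150:300,150:350]
cv2.imwrite("pics/scrop.png",cv2.resize(im,None,fx=3.5,fy=3.5,interpolation=cv2.INTER_CUBIC))
```

```text
[74.7 18.3 89.7 -0.  72.  -1.1] [140.4 557.2 213.3] [-179.9   -0.   165.9]
```

View pics/scrop.png

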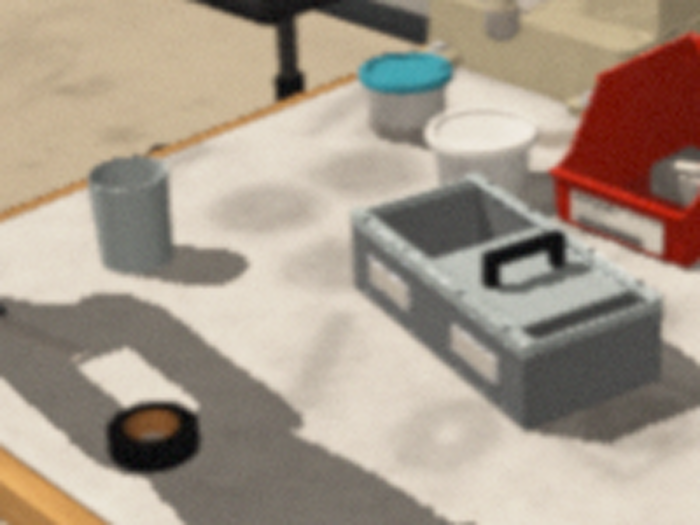

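The scene view agrees: the cup rim (≈187,199) and box corner (≈286,201) fall within about 2 px of the projected points. Next is a small test turn to find the wrist sign.

move_arm([
  {"tx":0,"ty":0,"tz":0,"wx":0,"wy":0.12,"wz":0},
  {"tx":0,"ty":0,"tz":0,"wx":0,"wy":0,"wz":0},
])

```text
time_s: 0.32
ee_pos: [142.5, 557.0, 213.4]
ee_rot: [-180.0, -6.9, 165.7]
force: [0.9, -0.3, 0.2]
gripper_width: 91.5
gripper_force: 0.0
```

Run:
```python
from h import *
from scipy.spatial.transform import Rotation as R
s=env.state(); print(s["time_s"],s["qpos"].round(1),s["ee_pos"].round(1),s["ee_rot"].round(1)); print(R.from_euler("xyz",s["ee_rot"],degrees=True).as_matrix().round(3))
```

```text
0.3167 [70.5 18.6 89.7  7.2 72.5 -7.5] [142.5 557.  213.4] [-180.    -6.9  165.7]
[[-0.962  0.247 -0.117]
 [ 0.245  0.969  0.029]
 [ 0.121 -0.001 -0.993]]
```

```bash
cat >> h.py <<'E'
from scipy.spatial.transform import Rotation as R
def tool(az,dn,roll=0):
    a,p=np.radians([az,dn]); z=np.array([np.cos(p)*np.cos(a),np.cos(p)*np.sin(a),-np.sin(p)]); y=np.array([np.sin(a),-np.cos(a),0])
    return R.from_matrix(np.c_[np.cross(y,z),y,z])*R.from_euler("z",roll,degrees=True)
def go(pos=None,rot=None,n=12,rn=None):
    "uniform rows: shift only (in present axes), or turn only"
    s=env.state(); c=R.from_euler("xyz",s["ee_rot"],degrees=True)
    print("t",s["time_s"],"q",s["qpos"].round(0),"p",s["ee_pos"].round(1),"F",s["force"].round(1),"w",round(s["gripper_width"],1),round(s["gripper_force"],1))
    if pos is not None:
        d=c.inv().apply(np.array(pos)-s["ee_pos"])/10; print("shift",d.round(2),"per row",(d/n).round(3))
    if rot is not None:
        w=(c.inv()*rot).as_rotvec(); print("turn",w.round(3),"per row",(w/n).round(4))
E
python3 - <<'E'
from h import *
go((430,150,350),n=16)
E
```

```text
t 0.3167 q [70. 19. 90.  7. 73. -7.] p [142.5 557.  213.4] F [ 0.9 -0.3  0.2] w 91.5 0.0
shift [-35.98 -32.35 -18.13] per row [-2.249 -2.022 -1.133]
```

move_arm([
  {"tx":-2.25,"ty":-2.02,"tz":-1.13,"wx":0,"wy":0,"wz":0},
  {"tx":-2.25,"ty":-2.02,"tz":-1.13,"wx":0,"wy":0,"wz":0},
  {"tx":-2.25,"ty":-2.02,"tz":-1.13,"wx":0,"wy":0,"wz":0},
  {"tx":-2.25,"ty":-2.02,"tz":-1.13,"wx":0,"wy":0,"wz":0},
  {"tx":-2.25,"ty":-2.02,"tz":-1.13,"wx":0,"wy":0,"wz":0},
  {"tx":-2.25,"ty":-2.02,"tz":-1.13,"wx":0,"wy":0,"wz":0},
  {"tx":-2.25,"ty":-2.02,"tz":-1.13,"wx":0,"wy":0,"wz":0},
  {"tx":-2.25,"ty":-2.02,"tz":-1.13,"wx":0,"wy":0,"wz":0},
  {"tx":-2.25,"ty":-2.02,"tz":-1.13,"wx":0,"wy":0,"wz":0},
  {"tx":-2.25,"ty":-2.02,"tz":-1.13,"wx":0,"wy":0,"wz":0},
  {"tx":-2.25,"ty":-2.02,"tz":-1.13,"wx":0,"wy":0,"wz":0},
  {"tx":-2.25,"ty":-2.02,"tz":-1.13,"wx":0,"wy":0,"wz":0},
])

```text
time_s: 1.32
ee_pos: [357.5, 251.4, 316.7]
ee_rot: [-179.9, -6.8, 165.8]
force: [0.8, 0.7, 0.2]
gripper_width: 91.1
gripper_force: 0.0
```

move_arm([
  {"tx":-2.25,"ty":-2.02,"tz":-1.13,"wx":0,"wy":0,"wz":0},
  {"tx":-2.25,"ty":-2.02,"tz":-1.13,"wx":0,"wy":0,"wz":0},
  {"tx":-2.25,"ty":-2.02,"tz":-1.13,"wx":0,"wy":0,"wz":0},
  {"tx":-2.25,"ty":-2.02,"tz":-1.13,"wx":0,"wy":0,"wz":0},
  {"tx":0,"ty":0,"tz":0,"wx":0,"wy":0,"wz":0},
])

```text
time_s: 1.73
ee_pos: [432.2, 147.9, 351.3]
ee_rot: [-179.8, -6.6, 165.5]
force: [0.4, 0.1, -0.6]
gripper_width: 91.3
gripper_force: 0.0
```

Run:
```python
from h import *
go((430,150,350),tool(76,20),n=20)
```

```text
t 1.7333 q [ 15.   7.  85.   3.  93. -60.] p [432.2 147.9 351.3] F [ 0.4  0.1 -0.6] w 91.3 0.0
shift [0.25 0.15 0.16] per row [0.013 0.007 0.008]
turn [-1.011  0.866  1.278] per row [-0.0506  0.0433  0.0639]
```

move_arm([
  {"tx":0,"ty":0,"tz":0,"wx":-0.0506,"wy":0.0433,"wz":0.0639},
  {"tx":0,"ty":0,"tz":0,"wx":-0.0506,"wy":0.0433,"wz":0.0639},
  {"tx":0,"ty":0,"tz":0,"wx":-0.0506,"wy":0.0433,"wz":0.0639},
  {"tx":0,"ty":0,"tz":0,"wx":-0.0506,"wy":0.0433,"wz":0.0639},
  {"tx":0,"ty":0,"tz":0,"wx":-0.0506,"wy":0.0433,"wz":0.0639},
  {"tx":0,"ty":0,"tz":0,"wx":-0.0506,"wy":0.0433,"wz":0.0639},
  {"tx":0,"ty":0,"tz":0,"wx":-0.0506,"wy":0.0433,"wz":0.0639},
  {"tx":0,"ty":0,"tz":0,"wx":-0.0506,"wy":0.0433,"wz":0.0639},
  {"tx":0,"ty":0,"tz":0,"wx":-0.0506,"wy":0.0433,"wz":0.0639},
  {"tx":0,"ty":0,"tz":0,"wx":-0.0506,"wy":0.0433,"wz":0.0639},
])

```text
time_s: 2.57
ee_pos: [428.8, 151.8, 349.9]
ee_rot: [163.5, -37.5, 131.0]
force: [0.8, -0.7, 0.2]
gripper_width: 91.4
gripper_force: 0.0
```

move_arm([
  {"tx":0,"ty":0,"tz":0,"wx":-0.0506,"wy":0.0433,"wz":0.0639},
  {"tx":0,"ty":0,"tz":0,"wx":-0.0506,"wy":0.0433,"wz":0.0639},
  {"tx":0,"ty":0,"tz":0,"wx":-0.0506,"wy":0.0433,"wz":0.0639},
  {"tx":0,"ty":0,"tz":0,"wx":-0.0506,"wy":0.0433,"wz":0.0639},
  {"tx":0,"ty":0,"tz":0,"wx":-0.0506,"wy":0.0433,"wz":0.0639},
  {"tx":0,"ty":0,"tz":0,"wx":-0.0506,"wy":0.0433,"wz":0.0639},
  {"tx":0,"ty":0,"tz":0,"wx":-0.0506,"wy":0.0433,"wz":0.0639},
  {"tx":0,"ty":0,"tz":0,"wx":-0.0506,"wy":0.0433,"wz":0.0639},
  {"tx":0,"ty":0,"tz":0,"wx":-0.0506,"wy":0.0433,"wz":0.0639},
  {"tx":0,"ty":0,"tz":0,"wx":-0.0506,"wy":0.0433,"wz":0.0639},
  {"tx":0,"ty":0,"tz":0,"wx":0,"wy":0,"wz":0},
])

```text
time_s: 3.48
ee_pos: [426.4, 152.5, 348.3]
ee_rot: [-177.7, -70.1, 74.2]
force: [-1.6, 0.3, -0.5]
gripper_width: 91.2
gripper_force: 0.0
```

Run:
```python
from h import *
T=tool(76,20); z=T.as_matrix()[:,2]; g=np.array([453,198.5,45]); tcp=g+19*z
print(tcp, tcp-130*z)
go(tcp-130*z,T,n=8)
```

```text
[457.31931218 215.82381495  38.50161728] [427.76612357  97.29244953  82.96423591]
t 3.4833 q [-25.   6. 120.  67.  88. -37.] p [426.4 152.5 348.3] F [-1.6  0.3 -0.5] w 91.2 0.0
shift [-26.75   1.8    3.99] per row [-3.343  0.224  0.499]
turn [-0.01  -0.003 -0.011] per row [-0.0012 -0.0003 -0.0013]
```

move_arm([
  {"tx":-2.675,"ty":0.18,"tz":0.4,"wx":-0.001,"wy":0,"wz":-0.001},
  {"tx":-2.675,"ty":0.18,"tz":0.4,"wx":-0.001,"wy":0,"wz":-0.001},
  {"tx":-2.675,"ty":0.18,"tz":0.4,"wx":-0.001,"wy":0,"wz":-0.001},
  {"tx":-2.675,"ty":0.18,"tz":0.4,"wx":-0.001,"wy":0,"wz":-0.001},
  {"tx":-2.675,"ty":0.18,"tz":0.4,"wx":-0.001,"wy":0,"wz":-0.001},
  {"tx":-2.675,"ty":0.18,"tz":0.4,"wx":-0.001,"wy":0,"wz":-0.001},
  {"tx":-2.675,"ty":0.18,"tz":0.4,"wx":-0.001,"wy":0,"wz":-0.001},
  {"tx":-2.675,"ty":0.18,"tz":0.4,"wx":-0.001,"wy":0,"wz":-0.001},
  {"tx":-2.675,"ty":0.18,"tz":0.4,"wx":-0.001,"wy":0,"wz":-0.001},
  {"tx":-2.675,"ty":0.18,"tz":0.4,"wx":-0.001,"wy":0,"wz":-0.001},
  {"tx":0,"ty":0,"tz":0,"wx":0,"wy":0,"wz":0},
])

```text
time_s: 4.4
ee_pos: [434.4, 95.2, 81.2]
ee_rot: [179.6, -70.1, 76.5]
force: [-0.1, 0.7, -0.4]
gripper_width: 91.5
gripper_force: 0.0
```

Run:
```python
from h import *
T=tool(76,20); z=T.as_matrix()[:,2]; g=np.array([453,198.5,45]); tcp=g+19*z
go(tcp,T,n=10)
f=snap("wrist","wrist1"); print("cup rim proj",proj(f,(453,198.5,80)),proj(f,(453,198.5,0)))
t=snap("top","top1")
```

```text
t 4.4 q [-32.  38. 131.  68.  74. -79.] p [434.4  95.2  81.2] F [-0.1  0.7 -0.4] w 91.5 0.0
shift [ 0.17 -0.68 12.98] per row [ 0.017 -0.068  1.298]
turn [-0.001 -0.001  0.003] per row [-0.0001 -0.0001  0.0003]
cup rim proj [273.95395032 168.19114442] [274.81125996 236.95602145]
```

View pics/wrist1.png

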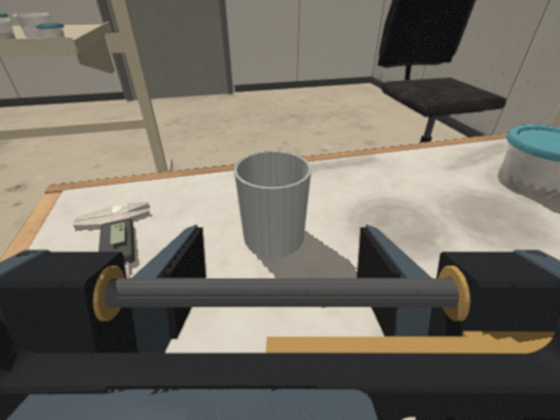

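The wrist view shows the cup rim centred at about (272,168). The prediction was (274,168), so the cup position holds. Approaching now.

move_arm([
  {"tx":0.08,"ty":-0.35,"tz":1.0,"wx":0,"wy":0,"wz":0},
  {"tx":0.09,"ty":-0.33,"tz":1.0,"wx":0,"wy":0,"wz":0.003},
  {"tx":0,"ty":0,"tz":1.5,"wx":0,"wy":0,"wz":0},
  {"tx":0,"ty":0,"tz":1.5,"wx":0,"wy":0,"wz":0},
  {"tx":0,"ty":0,"tz":1.5,"wx":0,"wy":0,"wz":0},
  {"tx":0,"ty":0,"tz":1.5,"wx":0,"wy":0,"wz":0},
  {"tx":0,"ty":0,"tz":1.5,"wx":0,"wy":0,"wz":0},
  {"tx":0,"ty":0,"tz":1.5,"wx":0,"wy":0,"wz":0},
  {"tx":0,"ty":0,"tz":1.0,"wx":0,"wy":0,"wz":0},
  {"tx":0,"ty":0,"tz":1.0,"wx":0,"wy":0,"wz":0},
  {"tx":0,"ty":0,"tz":0,"wx":0,"wy":0,"wz":0},
  {"tx":0,"ty":0,"tz":0,"wx":0,"wy":0,"wz":0},
])

```text
time_s: 5.5
ee_pos: [457.0, 217.5, 44.0]
ee_rot: [178.8, -70.2, 77.2]
force: [0.6, -0.3, -0.2]
gripper_width: 91.4
gripper_force: 0.0
```

Run:
```python
from h import *
T=tool(76,20); z=T.as_matrix()[:,2]; g=np.array([453,198.5,45]); tcp=g+19*z
go(tcp,T,n=1)
```

```text
t 5.5 q [-15.  43. 135.  89.  70. -88.] p [457.  217.5  44. ] F [ 0.6 -0.3 -0.2] w 91.4 0.0
shift [-0.57  0.07  0.04] per row [-0.57   0.067  0.036]
turn [ 0.001 -0.003  0.007] per row [ 0.0013 -0.0035  0.007 ]
```

move_arm([
  {"tx":-0.5,"ty":0,"tz":0,"wx":0,"wy":0,"wz":0},
  {"tx":0,"ty":0,"tz":0,"wx":0,"wy":0,"wz":0},
])

```text
time_s: 5.67
ee_pos: [457.3, 214.4, 38.0]
ee_rot: [179.0, -70.1, 76.8]
force: [0.4, 0.3, 0.2]
gripper_width: 91.1
gripper_force: 0.0
```

move_arm([
  {"tx":0,"ty":0,"tz":0,"wx":0,"wy":0,"wz":0},
  {"tx":0,"ty":0,"tz":0,"wx":0,"wy":0,"wz":0},
  {"tx":0,"ty":0,"tz":0,"wx":0,"wy":0,"wz":0},
  {"tx":0,"ty":0,"tz":0,"wx":0,"wy":0,"wz":0},
  {"tx":0,"ty":0,"tz":0,"wx":0,"wy":0,"wz":0},
  {"tx":0,"ty":0,"tz":0,"wx":0,"wy":0,"wz":0},
  {"tx":0,"ty":0,"tz":0,"wx":0,"wy":0,"wz":0},
  {"tx":0,"ty":0,"tz":0,"wx":0,"wy":0,"wz":0},
  {"tx":0,"ty":0,"tz":0,"wx":0,"wy":0,"wz":0},
], gripper=5, force=30)

```text
time_s: 6.42
ee_pos: [456.9, 214.9, 38.1]
ee_rot: [179.2, -70.2, 76.7]
force: [-2.6, -2.3, 2.3]
gripper_width: 66.0
gripper_force: 30.0
```

Run:
```python
from h import *
T=tool(76,20); p=env.state()["ee_pos"]
go(p+[0,0,170],T,n=8)
```

```text
t 6.4167 q [-15.  44. 135.  89.  70. -89.] p [456.9 214.9  38.1] F [-2.6 -2.3  2.3] w 66.0 30.0
shift [15.99  0.08 -5.76] per row [ 1.999  0.01  -0.72 ]
turn [ 0.002 -0.003  0.004] per row [ 0.0003 -0.0004  0.0005]
```

move_arm([
  {"tx":1.0,"ty":0,"tz":-0.36,"wx":0,"wy":0,"wz":0},
  {"tx":2.0,"ty":0,"tz":-0.72,"wx":0,"wy":0,"wz":0},
  {"tx":2.0,"ty":0,"tz":-0.72,"wx":0,"wy":0,"wz":0},
  {"tx":2.0,"ty":0,"tz":-0.72,"wx":0,"wy":0,"wz":0},
  {"tx":2.0,"ty":0,"tz":-0.72,"wx":0,"wy":0,"wz":0},
  {"tx":2.0,"ty":0,"tz":-0.72,"wx":0,"wy":0,"wz":0},
  {"tx":2.0,"ty":0,"tz":-0.72,"wx":0,"wy":0,"wz":0},
  {"tx":2.0,"ty":0,"tz":-0.72,"wx":0,"wy":0,"wz":0},
  {"tx":1.0,"ty":0,"tz":-0.36,"wx":0,"wy":0,"wz":0},
  {"tx":0,"ty":0,"tz":0,"wx":0,"wy":0,"wz":0},
])

```text
time_s: 7.25
ee_pos: [456.8, 214.9, 209.2]
ee_rot: [178.4, -70.1, 77.4]
force: [0.2, -0.4, -3.7]
gripper_width: 65.8
gripper_force: 30.0
```

Run:
```python
from h import *
T=tool(76,20); B=R.from_euler("z",-14.1,degrees=True)
u0=T.inv().apply([0,0,1])
for ro in(60,80,90,100,120,135,145):
    T2=T*R.from_euler("z",ro,degrees=True); u=T2.apply(u0); d=np.array([0,0,-1])+u*u[2]; d/=np.linalg.norm(d)
    low=34.6*u+34*d; foot=-45.4*u
    # gripper body lowest corner at begin/handle
    body=[min((T2.apply([a,b,-l]))[2] for a in(-38,38) for b in(-89,89)) for l in(60,112)]
    print(ro,"tilt",np.degrees(np.arccos(u[2])).round(0),"lip(box)",B.inv().apply(low).round(0),"mouth",B.inv().apply(34.6*u).round(0),"body",np.round(body))
b=np.array([582,-53,0]); g=b+B.apply([-25,25,0])+[0,0,170]; z=T.as_matrix()[:,2]
print("g",g); go(g+19*z,T,n=10)
```

```text
60 tilt 56.0 lip(box) [47. -9. -9.] mouth [28. -6. 19.] body [-70. -52.]
80 tilt 74.0 lip(box) [ 41. -12. -23.] mouth [32. -9.  9.] body [-68. -50.]
90 tilt 83.0 lip(box) [ 36. -12. -30.] mouth [ 33. -11.   4.] body [-63. -45.]
100 tilt 92.0 lip(box) [ 31. -13. -35.] mouth [ 32. -13.  -1.] body [-68. -50.]
120 tilt 109.0 lip(box) [ 19. -11. -43.] mouth [ 28. -17. -11.] body [-70. -52.]
135 tilt 120.0 lip(box) [ 10.  -8. -47.] mouth [ 23. -19. -18.] body [-64. -46.]
145 tilt 127.0 lip(box) [  5.  -5. -48.] mouth [ 19. -20. -21.] body [-57. -39.]
g [563.84357491 -22.66282432 170.        ]
t 7.25 q [-15.  20. 130.  79.  73. -59.] p [456.8 214.9 209.2] F [ 0.2 -0.4 -3.7] w 65.8 30.0
shift [-10.79  16.12 -15.93] per row [-1.079  1.612 -1.593]
turn [ 0.005 -0.002  0.008] per row [ 0.0005 -0.0002  0.0008]
```

Run:
```python
from h import *
T=tool(76,20); B=R.from_euler("z",-14.1,degrees=True)
b=np.array([582,-53,0]); g=b+B.apply([-35,25,0])+[0,0,160]; z=T.as_matrix()[:,2]
print("g",g); go(g+19*z,T,n=11)
```

```text
g [554.14485476 -20.22667421 160.        ]
t 7.25 q [-15.  20. 130.  79.  73. -59.] p [456.8 214.9 209.2] F [ 0.2 -0.4 -3.7] w 65.8 30.0
shift [-11.72  15.11 -15.59] per row [-1.066  1.374 -1.417]
turn [ 0.005 -0.002  0.008] per row [ 0.0004 -0.0002  0.0008]
```

move_arm([
  {"tx":-0.53,"ty":0.69,"tz":-0.71,"wx":0,"wy":0,"wz":0.001},
  {"tx":-1.07,"ty":1.37,"tz":-1.42,"wx":0,"wy":0,"wz":0.001},
  {"tx":-1.07,"ty":1.37,"tz":-1.42,"wx":0,"wy":0,"wz":0.001},
  {"tx":-1.07,"ty":1.37,"tz":-1.42,"wx":0,"wy":0,"wz":0.001},
  {"tx":-1.07,"ty":1.37,"tz":-1.42,"wx":0,"wy":0,"wz":0.001},
  {"tx":-1.07,"ty":1.37,"tz":-1.42,"wx":0,"wy":0,"wz":0.001},
  {"tx":-1.07,"ty":1.37,"tz":-1.42,"wx":0,"wy":0,"wz":0.001},
  {"tx":-1.07,"ty":1.37,"tz":-1.42,"wx":0,"wy":0,"wz":0.001},
  {"tx":-1.07,"ty":1.37,"tz":-1.42,"wx":0,"wy":0,"wz":0},
  {"tx":-1.07,"ty":1.37,"tz":-1.42,"wx":0,"wy":0,"wz":0},
  {"tx":-1.07,"ty":1.37,"tz":-1.42,"wx":0,"wy":0,"wz":0},
  {"tx":-0.53,"ty":0.69,"tz":-0.71,"wx":0,"wy":0,"wz":0},
])

```text
time_s: 8.25
ee_pos: [558.2, -6.0, 147.0]
ee_rot: [-179.2, -70.1, 74.9]
force: [0.2, -0.4, -3.5]
gripper_width: 65.8
gripper_force: 30.0
```

move_arm([
  {"tx":0,"ty":0,"tz":0,"wx":0,"wy":0,"wz":0},
  {"tx":0,"ty":0,"tz":0,"wx":0,"wy":0,"wz":0},
])

```text
time_s: 8.42
ee_pos: [556.3, -3.1, 149.0]
ee_rot: [-179.1, -70.2, 74.9]
force: [-0.5, 0.6, -2.4]
gripper_width: 65.8
gripper_force: 30.0
```

Run:
```python
from h import *
T=tool(76,20); B=R.from_euler("z",-14.1,degrees=True)
b=np.array([582,-53,0]); g=b+B.apply([-35,25,0])+[0,0,160]; z=T.as_matrix()[:,2]
go(g+19*z,T,n=1)
f=snap("top","top2")
im=f["color"][:,:,::-1][150:320,180:380]; cv2.imwrite("pics/t2.png",cv2.resize(im,None,fx=3,fy=3))
```

```text
t 8.4167 q [-34.  36. 108.  63.  85. -57.] p [556.3  -3.1 149. ] F [-0.5  0.6 -2.4] w 65.8 30.0
shift [ 0.45  0.2  -0.08] per row [ 0.445  0.201 -0.084]
turn [ 0.002 -0.004 -0.006] per row [ 0.002  -0.0039 -0.0065]
```

View pics/t2.png

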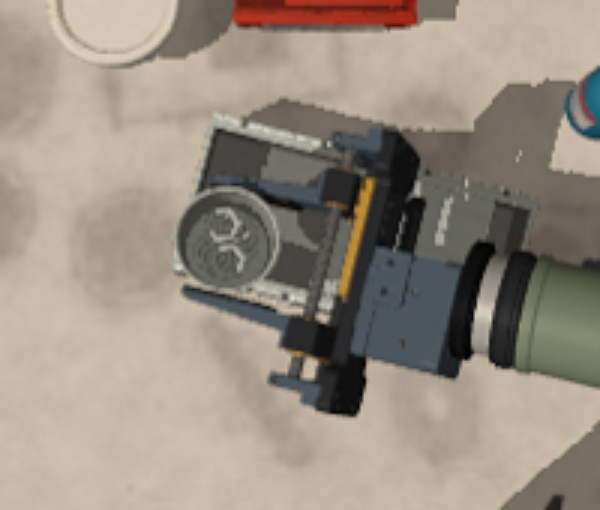

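The cup hangs over the left part of the open compartment, with its rim centre at crop (228,238) and the gripper body over the cover. Tipping toward +x of the box.

move_arm([
  {"tx":0.4,"ty":0.2,"tz":0,"wx":0,"wy":0,"wz":0.03},
  {"tx":0,"ty":0,"tz":0,"wx":0,"wy":0,"wz":0.06},
  {"tx":0,"ty":0,"tz":0,"wx":0,"wy":0,"wz":0.06},
  {"tx":0,"ty":0,"tz":0,"wx":0,"wy":0,"wz":0.06},
  {"tx":0,"ty":0,"tz":0,"wx":0,"wy":0,"wz":0.06},
  {"tx":0,"ty":0,"tz":0,"wx":0,"wy":0,"wz":0.06},
  {"tx":0,"ty":0,"tz":0,"wx":0,"wy":0,"wz":0.06},
  {"tx":0,"ty":0,"tz":0,"wx":0,"wy":0,"wz":0.06},
  {"tx":0,"ty":0,"tz":0,"wx":0,"wy":0,"wz":0.06},
  {"tx":0,"ty":0,"tz":0,"wx":0,"wy":0,"wz":0.06},
  {"tx":0,"ty":0,"tz":0,"wx":0,"wy":0,"wz":0.06},
  {"tx":0,"ty":0,"tz":0,"wx":0,"wy":0,"wz":0.06},
])

```text
time_s: 9.47
ee_pos: [558.0, -0.6, 154.4]
ee_rot: [-119.3, -46.2, 8.0]
force: [0.3, -0.4, -4.1]
gripper_width: 66.2
gripper_force: 30.0
```

move_arm([
  {"tx":0,"ty":0,"tz":0,"wx":0,"wy":0,"wz":0.04},
  {"tx":0,"ty":0,"tz":0,"wx":0,"wy":0,"wz":0.04},
  {"tx":0,"ty":0,"tz":0,"wx":0,"wy":0,"wz":0.04},
  {"tx":0,"ty":0,"tz":0,"wx":0,"wy":0,"wz":0.04},
  {"tx":0,"ty":0,"tz":0,"wx":0,"wy":0,"wz":0.04},
  {"tx":0,"ty":0,"tz":0,"wx":0,"wy":0,"wz":0.04},
  {"tx":0,"ty":0,"tz":0,"wx":0,"wy":0,"wz":0.04},
  {"tx":0,"ty":0,"tz":0,"wx":0,"wy":0,"wz":0.04},
  {"tx":0,"ty":0,"tz":0,"wx":0,"wy":0,"wz":0.04},
  {"tx":0,"ty":0,"tz":0,"wx":0,"wy":0,"wz":0.04},
  {"tx":0,"ty":0,"tz":0,"wx":0,"wy":0,"wz":0.04},
  {"tx":0,"ty":0,"tz":0,"wx":0,"wy":0,"wz":0.04},
])

```text
time_s: 10.47
ee_pos: [558.0, -0.6, 154.3]
ee_rot: [-111.3, -21.2, -6.0]
force: [0.4, -0.6, -2.9]
gripper_width: 65.7
gripper_force: 30.0
```

Run:
```python
from h import *
T=tool(76,20,66); B=R.from_euler("z",-14.1,degrees=True)
b=np.array([582,-53,0]); g=b+B.apply([-35,25,0])+[0,0,160]; z=T.as_matrix()[:,2]
go(g+19*z,T,n=1)
```

```text
t 10.4667 q [-34.  36. 108.  63.  85.  11.] p [558.   -0.6 154.3] F [ 0.4 -0.6 -2.9] w 65.7 30.0
shift [ 0.04  0.18 -0.17] per row [ 0.037  0.179 -0.173]
turn [-0.003 -0.002 -0.024] per row [-0.0028 -0.002  -0.0241]
```

move_arm([
  {"tx":0,"ty":0,"tz":0,"wx":0,"wy":0,"wz":0.04},
  {"tx":0,"ty":0,"tz":0,"wx":0,"wy":0,"wz":0.04},
  {"tx":0,"ty":0,"tz":0,"wx":0,"wy":0,"wz":0.04},
  {"tx":0,"ty":0,"tz":0,"wx":0,"wy":0,"wz":0.04},
  {"tx":0,"ty":0,"tz":0,"wx":0,"wy":0,"wz":0.04},
  {"tx":0,"ty":0,"tz":0,"wx":0,"wy":0,"wz":0.04},
  {"tx":0,"ty":0,"tz":0,"wx":0,"wy":0,"wz":0.04},
  {"tx":0,"ty":0,"tz":0,"wx":0,"wy":0,"wz":0.04},
  {"tx":0,"ty":0,"tz":0,"wx":0,"wy":0,"wz":0.04},
  {"tx":0,"ty":0,"tz":0,"wx":0,"wy":0,"wz":0.04},
  {"tx":0,"ty":0,"tz":0,"wx":0,"wy":0,"wz":0.04},
  {"tx":0,"ty":0,"tz":0,"wx":0,"wy":0,"wz":0.04},
])

```text
time_s: 11.47
ee_pos: [558.0, -0.6, 154.4]
ee_rot: [-109.9, 4.6, -15.7]
force: [0.4, -0.7, -3.0]
gripper_width: 66.2
gripper_force: 30.0
```

move_arm([
  {"tx":0,"ty":0,"tz":0,"wx":0,"wy":0,"wz":0.04},
  {"tx":0,"ty":0,"tz":0,"wx":0,"wy":0,"wz":0.04},
  {"tx":0,"ty":0,"tz":0,"wx":0,"wy":0,"wz":0.04},
  {"tx":0,"ty":0,"tz":0,"wx":0,"wy":0,"wz":0.04},
  {"tx":0,"ty":0,"tz":0,"wx":0,"wy":0,"wz":0.04},
  {"tx":0,"ty":0,"tz":0,"wx":0,"wy":0,"wz":0.04},
  {"tx":0,"ty":0,"tz":0,"wx":0,"wy":0,"wz":0.04},
  {"tx":0,"ty":0,"tz":0,"wx":0,"wy":0,"wz":0.04},
  {"tx":0,"ty":0,"tz":0,"wx":0,"wy":0,"wz":0.04},
  {"tx":0,"ty":0,"tz":0,"wx":0,"wy":0,"wz":0.04},
  {"tx":0,"ty":0,"tz":0,"wx":0,"wy":0,"wz":0.04},
  {"tx":0,"ty":0,"tz":0,"wx":0,"wy":0,"wz":0.04},
])

```text
time_s: 12.47
ee_pos: [558.0, -0.6, 154.4]
ee_rot: [-113.1, 30.2, -26.2]
force: [0.4, -0.0, -3.2]
gripper_width: 65.8
gripper_force: 29.9
```

move_arm([
  {"tx":0,"ty":0,"tz":0,"wx":0,"wy":0,"wz":0.05},
  {"tx":0,"ty":0,"tz":0,"wx":0,"wy":0,"wz":0.05},
  {"tx":0,"ty":0,"tz":0,"wx":0,"wy":0,"wz":0.05},
  {"tx":0,"ty":0,"tz":0,"wx":0,"wy":0,"wz":0.05},
  {"tx":0,"ty":0,"tz":0,"wx":0,"wy":0,"wz":0.05},
  {"tx":0,"ty":0,"tz":0,"wx":0,"wy":0,"wz":0.05},
  {"tx":0,"ty":0,"tz":0,"wx":0,"wy":0,"wz":0.05},
  {"tx":0,"ty":0,"tz":0,"wx":0,"wy":0,"wz":0},
  {"tx":0,"ty":0,"tz":0,"wx":0,"wy":0,"wz":0},
  {"tx":0,"ty":0,"tz":0,"wx":0,"wy":0,"wz":0},
  {"tx":0,"ty":0,"tz":0,"wx":0,"wy":0,"wz":0},
])

```text
time_s: 13.38
ee_pos: [558.9, -1.7, 154.4]
ee_rot: [-120.4, 48.0, -37.7]
force: [-0.2, -0.5, -1.2]
gripper_width: 66.3
gripper_force: 30.0
```

Run:
```python
from h import *
T=tool(76,20,0)
go(None,T,n=36)
Fs=[]
for i in range(6): grab_frame("wrist"); Fs.append(env.state()["force"][2])
print(np.mean(Fs))
f=snap("top","top3"); g=snap("scene","s3")
a=f["color"][150:320,180:380,::-1]; b=g["color"][150:290,150:350,::-1]
cv2.imwrite("pics/t3.png",cv2.resize(np.vstack([a,b])[:],None,fx=1.9,fy=1.9,interpolation=cv2.INTER_CUBIC))
```

```text
t 13.3833 q [-34.  36. 108.  63.  85.  86.] p [558.9  -1.7 154.4] F [-0.2 -0.5 -1.2] w 66.3 30.0
turn [-0.003 -0.004 -2.483] per row [-0.0001 -0.0001 -0.069 ]
-1.5609365808109337
```

View pics/t3.png

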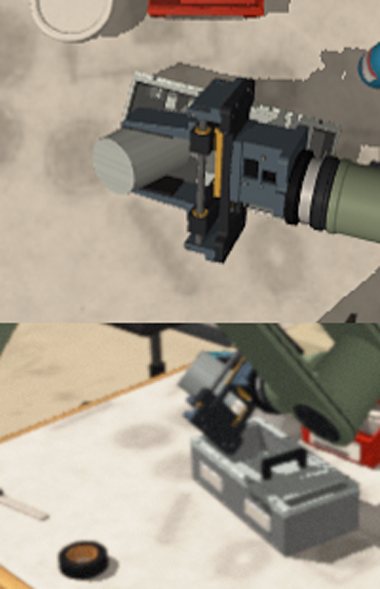

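Most or all of the nuts dropped between 109° and 124° of tilt, and the top and scene views show none outside the box. I'll tilt further with a small shake to be sure none is stuck.

move_arm([
  {"tx":0.6,"ty":-0.8,"tz":0,"wx":0,"wy":0,"wz":0},
  {"tx":0.6,"ty":-0.8,"tz":0,"wx":0,"wy":0,"wz":0},
  {"tx":0,"ty":0,"tz":0,"wx":0,"wy":0,"wz":0.1},
  {"tx":0,"ty":0,"tz":0,"wx":0,"wy":0,"wz":0.1},
  {"tx":0,"ty":0,"tz":0,"wx":0,"wy":0,"wz":0.1},
  {"tx":0,"ty":0,"tz":0,"wx":0,"wy":0,"wz":0.1},
  {"tx":0,"ty":0,"tz":0,"wx":0,"wy":0,"wz":0.1},
  {"tx":0,"ty":0,"tz":0,"wx":0,"wy":0,"wz":-0.1},
  {"tx":0,"ty":0,"tz":0,"wx":0,"wy":0,"wz":0.1},
  {"tx":0,"ty":0,"tz":0,"wx":0,"wy":0,"wz":0},
  {"tx":0,"ty":0,"tz":0,"wx":0,"wy":0,"wz":0},
  {"tx":0,"ty":0,"tz":0,"wx":0,"wy":0,"wz":0},
])

```text
time_s: 14.78
ee_pos: [579.0, -7.1, 154.3]
ee_rot: [-156.1, 68.2, -78.6]
force: [-0.3, -0.1, -1.4]
gripper_width: 65.8
gripper_force: 29.9
```

Run:
```python
from h import *
go(None,tool(76,20,90),n=18)
Fs=[]
for i in range(8): grab_frame("wrist"); Fs.append(env.state()["force"][2])
print(np.mean(Fs))
```

```text
t 14.7833 q [-33.  37. 105.  63.  85. 116.] p [579.   -7.1 154.3] F [-0.3 -0.1 -1.4] w 65.8 29.9
turn [-0.005 -0.    -1.411] per row [-0.0003 -0.     -0.0784]
-1.5666707757165892
```

move_arm([
  {"tx":0,"ty":0,"tz":0,"wx":0,"wy":0,"wz":-0.12},
  {"tx":0,"ty":0,"tz":0,"wx":0,"wy":0,"wz":-0.12},
  {"tx":0,"ty":0,"tz":0,"wx":0,"wy":0,"wz":-0.12},
  {"tx":0,"ty":0,"tz":0,"wx":0,"wy":0,"wz":-0.12},
  {"tx":0,"ty":0,"tz":0,"wx":0,"wy":0,"wz":-0.12},
  {"tx":0,"ty":0,"tz":0,"wx":0,"wy":0,"wz":-0.12},
  {"tx":0,"ty":0,"tz":0,"wx":0,"wy":0,"wz":-0.12},
  {"tx":0,"ty":0,"tz":0,"wx":0,"wy":0,"wz":-0.12},
  {"tx":0,"ty":0,"tz":0,"wx":0,"wy":0,"wz":-0.12},
  {"tx":0,"ty":0,"tz":0,"wx":0,"wy":0,"wz":-0.12},
  {"tx":0,"ty":0,"tz":0,"wx":0,"wy":0,"wz":-0.12},
  {"tx":0,"ty":0,"tz":0,"wx":0,"wy":0,"wz":-0.12},
])

```text
time_s: 16.18
ee_pos: [578.5, -7.0, 154.4]
ee_rot: [-109.8, -1.8, -13.5]
force: [-0.2, -0.0, -1.3]
gripper_width: 66.1
gripper_force: 30.0
```

move_arm([
  {"tx":0,"ty":0,"tz":0,"wx":0,"wy":0,"wz":-0.12},
  {"tx":0,"ty":0,"tz":0,"wx":0,"wy":0,"wz":-0.12},
  {"tx":0,"ty":0,"tz":0,"wx":0,"wy":0,"wz":-0.12},
  {"tx":0,"ty":0,"tz":0,"wx":0,"wy":0,"wz":-0.12},
  {"tx":0,"ty":0,"tz":0,"wx":0,"wy":0,"wz":-0.12},
  {"tx":0,"ty":0,"tz":0,"wx":0,"wy":0,"wz":-0.12},
  {"tx":0,"ty":0,"tz":0,"wx":0,"wy":0,"wz":-0.12},
  {"tx":0,"ty":0,"tz":0,"wx":0,"wy":0,"wz":-0.12},
  {"tx":0,"ty":0,"tz":0,"wx":0,"wy":0,"wz":-0.12},
  {"tx":0,"ty":0,"tz":0,"wx":0,"wy":0,"wz":-0.12},
  {"tx":0,"ty":0,"tz":0,"wx":0,"wy":0,"wz":-0.12},
  {"tx":0,"ty":0,"tz":0,"wx":0,"wy":0,"wz":-0.12},
])

```text
time_s: 17.18
ee_pos: [578.5, -7.0, 154.4]
ee_rot: [-165.0, -69.4, 59.9]
force: [-0.3, -0.3, -2.1]
gripper_width: 65.7
gripper_force: 30.0
```

Run:
```python
from h import *
go((457,215,150),tool(76,20),n=10)
```

```text
t 17.1833 q [-33.  37. 105.  63.  85. -49.] p [578.5  -7.  154.4] F [-0.3 -0.3 -2.1] w 65.7 30.0
shift [  4.18 -17.7   17.59] per row [ 0.418 -1.77   1.759]
turn [ 0.003 -0.003 -0.098] per row [ 0.0003 -0.0003 -0.0098]
```

move_arm([
  {"tx":0,"ty":0,"tz":0,"wx":0,"wy":0,"wz":-0.098},
  {"tx":0.59,"ty":-1.72,"tz":1.76,"wx":0,"wy":0,"wz":0},
  {"tx":0.59,"ty":-1.72,"tz":1.76,"wx":0,"wy":0,"wz":0},
  {"tx":0.59,"ty":-1.72,"tz":1.76,"wx":0,"wy":0,"wz":0},
  {"tx":0.59,"ty":-1.72,"tz":1.76,"wx":0,"wy":0,"wz":0},
  {"tx":0.59,"ty":-1.72,"tz":1.76,"wx":0,"wy":0,"wz":0},
  {"tx":0.59,"ty":-1.72,"tz":1.76,"wx":0,"wy":0,"wz":0},
  {"tx":0.59,"ty":-1.72,"tz":1.76,"wx":0,"wy":0,"wz":0},
  {"tx":0.59,"ty":-1.72,"tz":1.76,"wx":0,"wy":0,"wz":0},
  {"tx":0.59,"ty":-1.72,"tz":1.76,"wx":0,"wy":0,"wz":0},
  {"tx":0.59,"ty":-1.72,"tz":1.76,"wx":0,"wy":0,"wz":0},
  {"tx":0,"ty":0,"tz":0,"wx":0,"wy":0,"wz":0},
])

```text
time_s: 18.18
ee_pos: [453.2, 218.3, 151.1]
ee_rot: [-178.6, -70.2, 74.7]
force: [-0.7, -0.1, -2.2]
gripper_width: 65.9
gripper_force: 30.0
```

Run:
```python
from h import *
T=tool(76,20)
go((457,215,60),T,n=6)
f=snap("top","top4"); im=f["color"][150:320,120:380,::-1]; cv2.imwrite("pics/t4.png",cv2.resize(im,None,fx=3,fy=3,interpolation=cv2.INTER_CUBIC))
```

```text
t 18.1833 q [-15.  27. 133.  82.  72. -69.] p [453.2 218.3 151.1] F [-0.7 -0.1 -2.2] w 65.9 30.0
shift [-8.65  0.52  2.86] per row [-1.442  0.087  0.477]
turn [-0.003 -0.004 -0.008] per row [-0.0005 -0.0006 -0.0013]
```

View pics/t4.png

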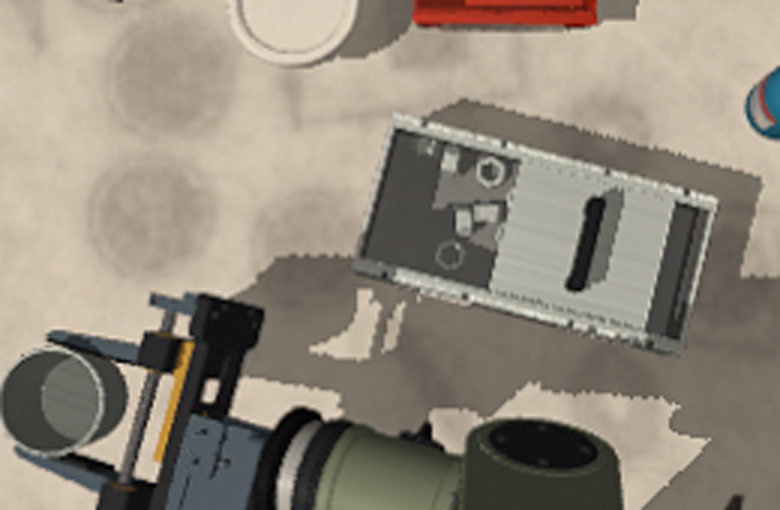

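The cup is empty, with a clear floor at crop (70,400). The nuts lie in the compartment around (425–500, 145–255), and I see none outside. Setting the cup down.

move_arm([
  {"tx":-1.13,"ty":0,"tz":0.41,"wx":0,"wy":0,"wz":-0.008},
  {"tx":-1.13,"ty":0,"tz":0.41,"wx":0,"wy":0,"wz":0},
  {"tx":-1.13,"ty":0,"tz":0.41,"wx":0,"wy":0,"wz":0},
  {"tx":-1.13,"ty":0,"tz":0.41,"wx":0,"wy":0,"wz":0},
  {"tx":-1.13,"ty":0,"tz":0.41,"wx":0,"wy":0,"wz":0},
  {"tx":-1.13,"ty":0,"tz":0.41,"wx":0,"wy":0,"wz":0},
  {"tx":-1.13,"ty":0,"tz":0.41,"wx":0,"wy":0,"wz":0},
  {"tx":-1.13,"ty":0,"tz":0.41,"wx":0,"wy":0,"wz":0},
  {"tx":-1.13,"ty":0,"tz":0.41,"wx":0,"wy":0,"wz":0},
  {"tx":0,"ty":0,"tz":0,"wx":0,"wy":0,"wz":0},
  {"tx":0,"ty":0,"tz":0,"wx":0,"wy":0,"wz":0},
])

```text
time_s: 19.15
ee_pos: [459.0, 214.8, 42.5]
ee_rot: [179.5, -70.2, 76.3]
force: [-0.1, -0.4, -1.6]
gripper_width: 66.0
gripper_force: 30.0
```

Run:
```python
from h import *
p=env.state()["ee_pos"]; go((p[0],p[1],38.1),tool(76,20),n=3)
```

```text
t 19.15 q [-15.  43. 135.  88.  70. -88.] p [459.  214.8  42.5] F [-0.1 -0.4 -1.6] w 66.0 30.0
shift [-0.41 -0.    0.15] per row [-0.137 -0.     0.049]
turn [ 0.004 -0.003  0.002] per row [ 0.0014 -0.0012  0.0005]
```

move_arm([
  {"tx":-0.14,"ty":0,"tz":0.05,"wx":0.001,"wy":-0.001,"wz":0},
  {"tx":-0.14,"ty":0,"tz":0.05,"wx":0.001,"wy":-0.001,"wz":0},
  {"tx":-0.14,"ty":0,"tz":0.05,"wx":0.001,"wy":0,"wz":0},
  {"tx":0,"ty":0,"tz":0,"wx":0,"wy":0,"wz":0},
  {"tx":0,"ty":0,"tz":0,"wx":0,"wy":0,"wz":0},
])

```text
time_s: 19.57
ee_pos: [457.9, 215.4, 38.6]
ee_rot: [179.6, -70.1, 76.4]
force: [-0.6, 0.8, -1.5]
gripper_width: 66.2
gripper_force: 30.0
```

move_arm([
  {"tx":-0.09,"ty":0,"tz":0.03,"wx":0,"wy":0,"wz":0},
  {"tx":0,"ty":0,"tz":0,"wx":0,"wy":0,"wz":0},
  {"tx":0,"ty":0,"tz":0,"wx":0,"wy":0,"wz":0},
])

```text
time_s: 19.82
ee_pos: [457.9, 215.6, 38.1]
ee_rot: [179.6, -70.2, 76.4]
force: [-1.5, -2.7, 3.3]
gripper_width: 65.8
gripper_force: 29.9
```

move_arm([
  {"tx":0,"ty":0,"tz":0,"wx":0,"wy":0,"wz":0},
  {"tx":0,"ty":0,"tz":0,"wx":0,"wy":0,"wz":0},
  {"tx":0,"ty":0,"tz":0,"wx":0,"wy":0,"wz":0},
  {"tx":0,"ty":0,"tz":0,"wx":0,"wy":0,"wz":0},
  {"tx":0,"ty":0,"tz":0,"wx":0,"wy":0,"wz":0},
  {"tx":0,"ty":0,"tz":0,"wx":0,"wy":0,"wz":0},
], gripper=9.1)

```text
time_s: 20.32
ee_pos: [457.8, 215.4, 37.3]
ee_rot: [179.7, -70.1, 76.3]
force: [-0.1, 0.4, -0.5]
gripper_width: 91.2
gripper_force: 0.0
```

move_arm([
  {"tx":0,"ty":0,"tz":-0.7,"wx":0,"wy":0,"wz":0},
  {"tx":0,"ty":0,"tz":-1.2,"wx":0,"wy":0,"wz":0},
  {"tx":0,"ty":0,"tz":-1.2,"wx":0,"wy":0,"wz":0},
  {"tx":0,"ty":0,"tz":-1.2,"wx":0,"wy":0,"wz":0},
  {"tx":0,"ty":0,"tz":-1.2,"wx":0,"wy":0,"wz":0},
  {"tx":0,"ty":0,"tz":-1.2,"wx":0,"wy":0,"wz":0},
  {"tx":0,"ty":0,"tz":-1.2,"wx":0,"wy":0,"wz":0},
  {"tx":0,"ty":0,"tz":-1.2,"wx":0,"wy":0,"wz":0},
  {"tx":0,"ty":0,"tz":-1.2,"wx":0,"wy":0,"wz":0},
  {"tx":0,"ty":0,"tz":-1.2,"wx":0,"wy":0,"wz":0},
  {"tx":0,"ty":0,"tz":-1.0,"wx":0,"wy":0,"wz":0},
])

```text
time_s: 21.23
ee_pos: [429.1, 100.3, 80.3]
ee_rot: [179.7, -70.0, 76.3]
force: [0.3, -0.2, 0.7]
gripper_width: 90.9
gripper_force: 0.0
```

move_arm([
  {"tx":2.58,"ty":0,"tz":-0.94,"wx":0,"wy":0,"wz":0},
  {"tx":2.58,"ty":0,"tz":-0.94,"wx":0,"wy":0,"wz":0},
  {"tx":2.58,"ty":0,"tz":-0.94,"wx":0,"wy":0,"wz":0},
  {"tx":2.58,"ty":0,"tz":-0.94,"wx":0,"wy":0,"wz":0},
  {"tx":2.58,"ty":0,"tz":-0.94,"wx":0,"wy":0,"wz":0},
  {"tx":2.58,"ty":0,"tz":-0.94,"wx":0,"wy":0,"wz":0},
  {"tx":2.58,"ty":0,"tz":-0.94,"wx":0,"wy":0,"wz":0},
  {"tx":2.58,"ty":0,"tz":-0.94,"wx":0,"wy":0,"wz":0},
  {"tx":0,"ty":0,"tz":0,"wx":0,"wy":0,"wz":0},
])

```text
time_s: 21.98
ee_pos: [429.4, 100.7, 303.7]
ee_rot: [178.2, -70.0, 77.7]
force: [1.3, -0.2, 0.9]
gripper_width: 90.7
gripper_force: 0.0
```

```bash
cat >> h.py <<'E'
def down():
    B=R.from_euler("z",-14.1,degrees=True).as_matrix(); return R.from_matrix(np.c_[-B[:,0],B[:,1],[0,0,-1]])
E
python3 - <<'E'
from h import *
go(None,down(),n=18)
f=snap("top","top5"); im=f["color"][:,:,::-1]
m=((cv2.cvtColor(im,cv2.COLOR_BGR2HSV)[...,2]<70)).astype(np.uint8)[200:260,285:335]; n,l,s,c=cv2.connectedComponentsWithStats(m)
for i in range(1,n):
    if s[i][4]>30: u=c[i]+[285,200]; print(s[i],u,onz(f,*u,94).round(1))
cv2.imwrite("pics/t5.png",cv2.resize(im[180:310,130:330],None,fx=3.8,fy=3.8,interpolation=cv2.INTER_CUBIC))
E
```

```text
t 21.9833 q [-32.  12. 121.  64.  89. -46.] p [429.4 100.7 303.7] F [ 1.3 -0.2  0.9] w 90.7 0.0
turn [ 0.953 -0.941 -1.346] per row [ 0.053  -0.0523 -0.0748]
[ 24  16  13  31 185] [315.11351351 230.91891892] [ 558.3 -145.4   94. ]
```

View pics/t5.png

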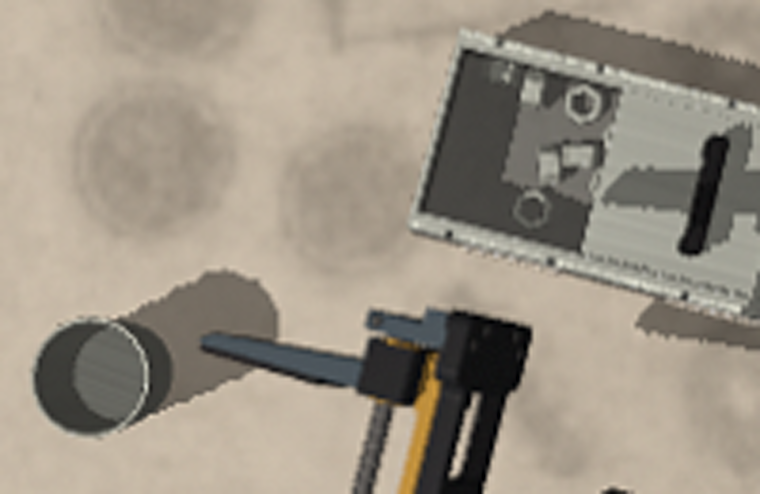

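The cup stands upright and empty at crop (100,375). Seven nuts show in the compartment and the eighth is presumably under the cover's edge, since none shows anywhere else. The bar is at (558,-145). Turning the tool down now.

move_arm([
  {"tx":0,"ty":0,"tz":0,"wx":0.053,"wy":-0.0523,"wz":-0.0748},
  {"tx":0,"ty":0,"tz":0,"wx":0.053,"wy":-0.0523,"wz":-0.0748},
  {"tx":0,"ty":0,"tz":0,"wx":0.053,"wy":-0.0523,"wz":-0.0748},
  {"tx":0,"ty":0,"tz":0,"wx":0.053,"wy":-0.0523,"wz":-0.0748},
  {"tx":0,"ty":0,"tz":0,"wx":0.053,"wy":-0.0523,"wz":-0.0748},
  {"tx":0,"ty":0,"tz":0,"wx":0.053,"wy":-0.0523,"wz":-0.0748},
  {"tx":0,"ty":0,"tz":0,"wx":0.053,"wy":-0.0523,"wz":-0.0748},
  {"tx":0,"ty":0,"tz":0,"wx":0.053,"wy":-0.0523,"wz":-0.0748},
  {"tx":0,"ty":0,"tz":0,"wx":0.053,"wy":-0.0523,"wz":-0.0748},
])

```text
time_s: 22.78
ee_pos: [428.7, 100.5, 298.2]
ee_rot: [162.2, -33.8, 131.3]
force: [1.2, 0.5, 0.0]
gripper_width: 91.1
gripper_force: 0.0
```

move_arm([
  {"tx":0,"ty":0,"tz":0,"wx":0.053,"wy":-0.0523,"wz":-0.0748},
  {"tx":0,"ty":0,"tz":0,"wx":0.053,"wy":-0.0523,"wz":-0.0748},
  {"tx":0,"ty":0,"tz":0,"wx":0.053,"wy":-0.0523,"wz":-0.0748},
  {"tx":0,"ty":0,"tz":0,"wx":0.053,"wy":-0.0523,"wz":-0.0748},
  {"tx":0,"ty":0,"tz":0,"wx":0.053,"wy":-0.0523,"wz":-0.0748},
  {"tx":0,"ty":0,"tz":0,"wx":0.053,"wy":-0.0523,"wz":-0.0748},
  {"tx":0,"ty":0,"tz":0,"wx":0.053,"wy":-0.0523,"wz":-0.0748},
  {"tx":0,"ty":0,"tz":0,"wx":0.053,"wy":-0.0523,"wz":-0.0748},
  {"tx":0,"ty":0,"tz":0,"wx":0.053,"wy":-0.0523,"wz":-0.0748},
  {"tx":0,"ty":0,"tz":0,"wx":0,"wy":0,"wz":0},
])

```text
time_s: 23.62
ee_pos: [427.4, 102.2, 298.6]
ee_rot: [-179.9, -0.6, 166.2]
force: [-0.9, 0.0, 0.1]
gripper_width: 90.9
gripper_force: 0.0
```

Run:
```python
from h import *
go((558,-145.5,180),down(),n=11)
```

```text
t 23.6167 q [ 12.   4.  96.   0.  81. -64.] p [427.4 102.2 298.6] F [-0.9  0.   0.1] w 90.9 0.0
shift [-18.69 -20.94  11.71] per row [-1.699 -1.903  1.064]
turn [-0.002 -0.01   0.006] per row [-0.0002 -0.0009  0.0005]
```

move_arm([
  {"tx":-1.7,"ty":-1.9,"tz":1.06,"wx":0,"wy":-0.001,"wz":0.0005},
  {"tx":-1.7,"ty":-1.9,"tz":1.06,"wx":0,"wy":-0.001,"wz":0.0005},
  {"tx":-1.7,"ty":-1.9,"tz":1.06,"wx":0,"wy":-0.001,"wz":0.0005},
  {"tx":-1.7,"ty":-1.9,"tz":1.06,"wx":0,"wy":-0.001,"wz":0.0005},
  {"tx":-1.7,"ty":-1.9,"tz":1.06,"wx":0,"wy":-0.001,"wz":0.0005},
  {"tx":-1.7,"ty":-1.9,"tz":1.06,"wx":0,"wy":-0.001,"wz":0.0005},
  {"tx":-1.7,"ty":-1.9,"tz":1.06,"wx":0,"wy":-0.001,"wz":0.0005},
  {"tx":-1.7,"ty":-1.9,"tz":1.06,"wx":0,"wy":-0.001,"wz":0.0005},
  {"tx":-1.7,"ty":-1.9,"tz":1.06,"wx":0,"wy":-0.001,"wz":0.0005},
  {"tx":-1.7,"ty":-1.9,"tz":1.06,"wx":0,"wy":-0.001,"wz":0.0005},
  {"tx":-1.7,"ty":-1.9,"tz":1.06,"wx":0,"wy":0,"wz":0.0005},
  {"tx":0,"ty":0,"tz":0,"wx":0,"wy":0,"wz":0},
])

```text
time_s: 24.62
ee_pos: [558.3, -151.5, 178.1]
ee_rot: [-180.0, -0.2, 165.3]
force: [0.3, 0.1, 0.6]
gripper_width: 91.2
gripper_force: 0.0
```

Run:
```python
from h import *
go((558,-145.5,76),down(),n=8)
```

```text
t 24.6167 q [-16.  20.  92.  -0.  68. -92.] p [ 558.3 -151.5  178.1] F [0.3 0.1 0.6] w 91.2 0.0
shift [ 0.14  0.57 10.21] per row [0.018 0.072 1.277]
turn [-0.    -0.004 -0.01 ] per row [-0.     -0.0005 -0.0013]
```

move_arm([
  {"tx":0,"ty":0.3,"tz":1.27,"wx":0,"wy":0,"wz":-0.005},
  {"tx":0.1,"ty":0.3,"tz":1.27,"wx":0,"wy":0,"wz":-0.005},
  {"tx":0,"ty":0,"tz":1.27,"wx":0,"wy":0,"wz":0},
  {"tx":0,"ty":0,"tz":1.27,"wx":0,"wy":0,"wz":0},
  {"tx":0,"ty":0,"tz":1.27,"wx":0,"wy":0,"wz":0},
  {"tx":0,"ty":0,"tz":1.27,"wx":0,"wy":0,"wz":0},
  {"tx":0,"ty":0,"tz":1.27,"wx":0,"wy":0,"wz":0},
  {"tx":0,"ty":0,"tz":1.2,"wx":0,"wy":0,"wz":0},
  {"tx":0,"ty":0,"tz":0,"wx":0,"wy":0,"wz":0},
  {"tx":0,"ty":0,"tz":0,"wx":0,"wy":0,"wz":0},
])

```text
time_s: 25.45
ee_pos: [558.1, -141.2, 80.3]
ee_rot: [179.9, -0.1, 166.1]
force: [-0.4, 0.1, 0.2]
gripper_width: 91.0
gripper_force: 0.0
```

move_arm([
  {"tx":0,"ty":0,"tz":0,"wx":0,"wy":0,"wz":0},
  {"tx":0,"ty":0,"tz":0,"wx":0,"wy":0,"wz":0},
  {"tx":0,"ty":0,"tz":0,"wx":0,"wy":0,"wz":0},
  {"tx":0,"ty":0,"tz":0,"wx":0,"wy":0,"wz":0},
  {"tx":0,"ty":0,"tz":0,"wx":0,"wy":0,"wz":0},
  {"tx":0,"ty":0,"tz":0,"wx":0,"wy":0,"wz":0},
  {"tx":0,"ty":0,"tz":0,"wx":0,"wy":0,"wz":0},
  {"tx":0,"ty":0,"tz":0,"wx":0,"wy":0,"wz":0},
  {"tx":0,"ty":0,"tz":0,"wx":0,"wy":0,"wz":0},
  {"tx":0,"ty":0,"tz":0,"wx":0,"wy":0,"wz":0},
  {"tx":0,"ty":0,"tz":0,"wx":0,"wy":0,"wz":0},
  {"tx":0,"ty":0,"tz":0,"wx":0,"wy":0,"wz":0},
], gripper=0.8, force=10)

```text
time_s: 26.45
ee_pos: [559.1, -141.4, 81.3]
ee_rot: [-180.0, 0.1, 166.2]
force: [-0.8, -1.3, 0.6]
gripper_width: 13.9
gripper_force: 0.7
```

Run:
```python
from h import *
y=np.array([.2436,.9699,0]); p=env.state()["ee_pos"]
print("bar y now in bin frame",(p[:2]-[582,-53])@y[:2])
go(p+95*y,down(),n=12)
```

```text
bar y now in bin frame -91.31898687898435
t 26.45 q [-15.  25. 100.  -0.  55. -92.] p [ 559.1 -141.4   81.3] F [-0.8 -1.3  0.6] w 13.9 0.7
shift [-0.05  9.5  -0.  ] per row [-0.004  0.792 -0.   ]
turn [-0.     0.001  0.006] per row [-0.      0.0001  0.0005]
```

move_arm([
  {"tx":0,"ty":0,"tz":0,"wx":0,"wy":0,"wz":0.006},
  {"tx":0,"ty":0.3,"tz":0,"wx":0,"wy":0,"wz":0},
  {"tx":0,"ty":0.8,"tz":0,"wx":0,"wy":0,"wz":0},
  {"tx":0,"ty":0.8,"tz":0,"wx":0,"wy":0,"wz":0},
  {"tx":0,"ty":0.8,"tz":0,"wx":0,"wy":0,"wz":0},
  {"tx":0,"ty":0.8,"tz":0,"wx":0,"wy":0,"wz":0},
  {"tx":0,"ty":0.8,"tz":0,"wx":0,"wy":0,"wz":0},
  {"tx":0,"ty":0.8,"tz":0,"wx":0,"wy":0,"wz":0},
  {"tx":0,"ty":0.8,"tz":0,"wx":0,"wy":0,"wz":0},
  {"tx":0,"ty":0.8,"tz":0,"wx":0,"wy":0,"wz":0},
  {"tx":0,"ty":0.8,"tz":0,"wx":0,"wy":0,"wz":0},
  {"tx":0,"ty":0,"tz":0,"wx":0,"wy":0,"wz":0},
])

```text
time_s: 27.45
ee_pos: [578.5, -66.4, 81.4]
ee_rot: [179.9, 0.1, 165.9]
force: [4.7, 1.2, -3.6]
gripper_width: 12.1
gripper_force: 10.0
```

Run:
```python
from h import *
y=np.array([.2436,.9699,0]); p=env.state()["ee_pos"]
print("bar y now in bin frame",(p[:2]-[582,-53])@y[:2]); go(None,down(),n=1)
```

```text
bar y now in bin frame -13.85453669021251
t 27.45 q [ -8.  25.  99.   0.  55. -84.] p [578.5 -66.4  81.4] F [ 4.7  1.2 -3.6] w 12.1 10.0
turn [0.002 0.002 0.   ] per row [0.0021 0.0024 0.0001]
```

Gripped and sliding. Continuing in small steps until the stop.

move_arm([
  {"tx":0,"ty":0.4,"tz":0,"wx":0,"wy":0,"wz":0},
  {"tx":0,"ty":0.3,"tz":0,"wx":0,"wy":0,"wz":0},
  {"tx":0,"ty":0.3,"tz":0,"wx":0,"wy":0,"wz":0},
  {"tx":0,"ty":0.2,"tz":0,"wx":0,"wy":0,"wz":0},
  {"tx":0,"ty":0.2,"tz":0,"wx":0,"wy":0,"wz":0},
  {"tx":0,"ty":0,"tz":0,"wx":0,"wy":0,"wz":0},
  {"tx":0,"ty":0,"tz":0,"wx":0,"wy":0,"wz":0},
])

```text
time_s: 28.03
ee_pos: [581.5, -54.6, 81.4]
ee_rot: [179.9, 0.1, 165.8]
force: [4.5, -1.9, -4.8]
gripper_width: 12.0
gripper_force: 10.0
```

move_arm([
  {"tx":0,"ty":0.1,"tz":0,"wx":0,"wy":0,"wz":0},
  {"tx":0,"ty":0.1,"tz":0,"wx":0,"wy":0,"wz":0},
  {"tx":0,"ty":0.1,"tz":0,"wx":0,"wy":0,"wz":0},
  {"tx":0,"ty":0.1,"tz":0,"wx":0,"wy":0,"wz":0},
  {"tx":0,"ty":0,"tz":0,"wx":0,"wy":0,"wz":0},
])

```text
time_s: 28.45
ee_pos: [582.1, -52.0, 81.4]
ee_rot: [-179.9, 0.1, 165.9]
force: [4.8, -6.4, -4.8]
gripper_width: 11.9
gripper_force: 10.0
```

move_arm([
  {"tx":0,"ty":0.15,"tz":0,"wx":0,"wy":0,"wz":0},
  {"tx":0,"ty":0.15,"tz":0,"wx":0,"wy":0,"wz":0},
  {"tx":0,"ty":0,"tz":0,"wx":0,"wy":0,"wz":0},
  {"tx":0,"ty":0,"tz":0,"wx":0,"wy":0,"wz":0},
])

```text
time_s: 28.78
ee_pos: [582.2, -51.9, 81.4]
ee_rot: [-179.6, 0.1, 166.0]
force: [1.6, -13.4, -4.2]
gripper_width: 12.2
gripper_force: 10.0
```

Hard stop reached: the force rose and the tool stopped moving. Releasing and lifting.

move_arm([
  {"tx":0,"ty":0,"tz":0,"wx":0,"wy":0,"wz":0},
  {"tx":0,"ty":0,"tz":0,"wx":0,"wy":0,"wz":0},
  {"tx":0,"ty":0,"tz":0,"wx":0,"wy":0,"wz":0},
  {"tx":0,"ty":0,"tz":0,"wx":0,"wy":0,"wz":0},
  {"tx":0,"ty":0,"tz":0,"wx":0,"wy":0,"wz":0},
  {"tx":0,"ty":0,"tz":0,"wx":0,"wy":0,"wz":0},
], gripper=5)

```text
time_s: 29.28
ee_pos: [582.4, -47.5, 81.5]
ee_rot: [180.0, 0.0, 165.9]
force: [0.6, 0.4, -0.1]
gripper_width: 48.3
gripper_force: 0.0
```

move_arm([
  {"tx":0,"ty":0,"tz":-0.5,"wx":0,"wy":0,"wz":0},
  {"tx":0,"ty":0,"tz":-1.5,"wx":0,"wy":0,"wz":0},
  {"tx":0,"ty":0,"tz":-2.0,"wx":0,"wy":0,"wz":0},
  {"tx":0,"ty":0,"tz":-3.0,"wx":0,"wy":0,"wz":0},
  {"tx":3.0,"ty":0,"tz":-3.0,"wx":0,"wy":0,"wz":0},
  {"tx":3.5,"ty":0,"tz":-2.0,"wx":0,"wy":0,"wz":0},
  {"tx":4.0,"ty":0,"tz":0,"wx":0,"wy":0,"wz":0},
  {"tx":4.0,"ty":0,"tz":0,"wx":0,"wy":0,"wz":0},
  {"tx":4.0,"ty":0,"tz":0,"wx":0,"wy":0,"wz":0},
  {"tx":4.0,"ty":0,"tz":0,"wx":0,"wy":0,"wz":0},
  {"tx":0,"ty":0,"tz":0,"wx":0,"wy":0,"wz":0},
  {"tx":0,"ty":0,"tz":0,"wx":0,"wy":0,"wz":0},
])

```text
time_s: 30.28
ee_pos: [363.2, 7.3, 201.3]
ee_rot: [179.9, 0.2, 165.9]
force: [0.8, -0.6, -0.4]
gripper_width: 50.1
gripper_force: 0.0
```

Run:
```python
from h import *
f=snap("top","top6"); im=f["color"][:,:,::-1]
cv2.imwrite("pics/t6.png",cv2.resize(im[120:310,130:400],None,fx=2.9,fy=2.9,interpolation=cv2.INTER_CUBIC))
```

```text
(no output)
```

View pics/t6.png

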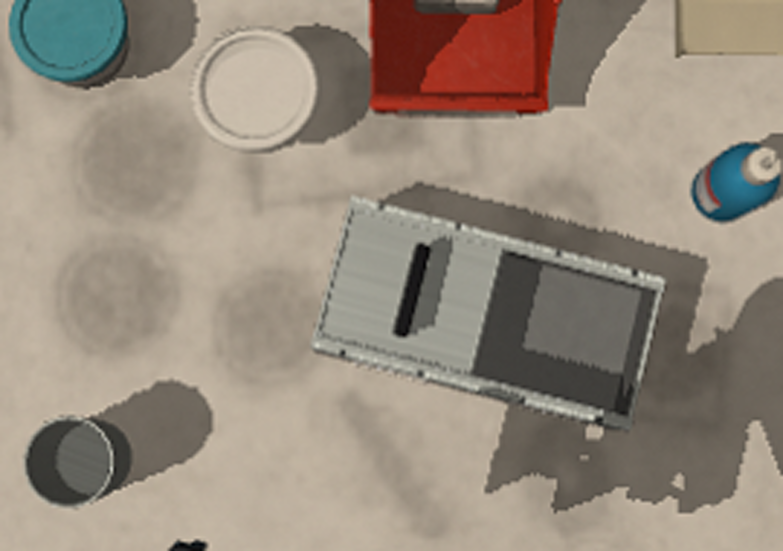

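The cover lies against its left end stop with its bar at (411,290). The other compartment is empty, the cup is upright and empty at (70,460), the tub and bottle are where they were, and no nuts are loose. Handing in.

```bash
python3 -c "
from workcell import env
print(env.job_done())"
```

```text
the job is handed in; nothing more can be done
None
```

I poured the nuts into the compartment, stood the empty cup back upright on the bench and closed the cover against its stop; the job is handed in with no verdict shown, and I counted only seven nuts in the compartment, taking the eighth to be under the cover's edge.

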